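# Glass dish out of the crowded tray into the viewing box

## Robot

A 7-joint arm with a two-finger parallel gripper is mounted at the origin on the work surface. World frame = base frame: x ahead of the robot, y to its left, z up, the work surface at z = 0. Lengths are in m, angles in rad, forces in N, time in s.
With the tool pointing down it reaches from about 0.4 to 0.85 m from the base axis. Payload 4.5 kg.
Tool frame: the origin (TCP) lies at the very end of the fingers, on their centre line; the grasp point (between the pads) lies r.tcp_to_grasp behind it (r.tcp_to_grasp is the distance from the TCP to the grasp point, in m); z points along the fingers, y is the line along which they close (so a half turn about z gives the same grasp; the last joint's range is limited). The gripper opens to 85 mm and grips with 20 to 120 N. Pads are 22 mm wide; open, the fingers measure 114 mm over their backs; the gripper's body (76 mm by 85 mm) begins 54 mm behind the grasp point. The pads swing forward as they close: fully open they stand 13 mm farther back than shut.
Start: joints at [-1.268, 0.689, -0.195, 1.565, 0.157, 0.902, -0.215], TCP at [0.166, 0.603, 0.231] pointing down, gripper open.
Joint ranges: [-3.01, 3.01], [-0.46, 2.08], [-1.47, 1.51], [0.13, 2.56], [-1, 4.14], [0.04, 2.09], [-2.66, 2.66]. Speed limits (rad/s): [2.57, 2.57, 3.14, 3.14, 3.14, 3.14, 3.14].

## Interface

Orientations are given as a unit quaternion [x, y, z, w].
In Python, from cell import r gives the robot as it stands.
- The arm moves only by the tool servo_tool, never from a script. Its argument "rows" is text: rows parted by semicolons, each of 7 numbers parted by spaces: the closure, from 0 (fully open) to 1 (shut), then the shift along the world's x, y, z in mm, then the turn, a rotation vector about the world's x, y, z in degrees. A call has 1 to 8 rows; each row shifts and turns the commanded pose from where the row before left it; what a row does not reach is not made up. A row lasts 1/8 s, in which the tool goes at most 62.5 mm and 10.7 degrees, less where a joint would pass 70% of its speed; a pose out of reach is approached as far as the arm can. A call with a gripper value outside its range is refused whole. The fingers move at their own pace and stop on an object; the grip force is fixed at half the most. Time passes only in rows, so rows that do not move let the fingers close. It gives the time, the measured TCP pose, the force, the opening and the grip force at its end, in the units of the state.
- r.observe(): the state, without advancing time (a new reading comes with each control period).
- r.snapshot(name): name is "side" or "top" or "wrist"; returns a dict with "image" (480x640x3 uint8, red, green, blue), "fx", "fy", "cx", "cy" (pixels), "dist" ([k1, k2, p1, p2, k3] as OpenCV has them; the pictures are not rectified), "R" (3x3) and "t" (3): a world point X has camera coordinates R X + t; the wrist camera has in their place "hand_eye" (4x4, takes a point from camera to tool coordinates, whose origin is the TCP and whose axes are the flange's). Camera axes: x right, y down, z forward; pixel columns grow to the right and rows downward; lengths in m; the calibration is good to about 2 mm. A picture is of the moment at which its call begins: read the wrist's pose just before it. There is no depth.
- r.sign_off(): hands the job in; it is judged then, once.
The state is a dict: "clock": time; "q": joint angles; "qvel": joint speeds; "effort": joint torques, N m; "ee_pos": TCP position; "tcp_rot": TCP orientation; "wrist_force": force on the tool from outside, world axes, zero at the start; "wrist_torque": the same for the moment, N m; "grip_width": finger opening in m; "grasp_force": force on a finger pad.
Only numpy, scipy, OpenCV 4.12 (cv2) and the standard library are available. Lean on these libraries where they do the work, as an engineer would, in place of code of your own. Each camera call takes 0.05 s, during which the arm holds its last target. There are 200 camera calls.

## Task

Slide the widest of the three glass dishes out through the open front of the crowded tray and across the bench into the open-fronted grey viewing box, keeping it flat on the surface and never lifting it, then shut the box's lid fully down. Move dropper bottles out of its way as needed, but everything else from the tray must finish standing upright in the tray, no bottle may be tipped over, and the beaker, the stack of filter paper and the white tin on the bench are to be left where they are.

Things in the scene. Friction and masses are not known exactly. Their poses are not given: they have to be found in the camera images.
- tray: Grey plastic tray fixed to the bench. Floor 4 mm thick, inside 190 mm deep (x) by 290 mm wide (y); back and side walls 5 mm thick, top 35 mm above the bench; the front (its -x side, towards the robot) is open with no lip, so the floor ends at x = -95 mm with a 4 mm step down to the bench. Origin: under the centre of the inside, at bench height; z up.
- box: Grey metal viewing box fixed to the bench: three walls 45 mm high, 5 mm thick, no floor (the bench is its floor), inside 124 mm by 124 mm, open at its front (-x side). Origin: bench height, centre of the inside. The hinged lid is on its back (+x) wall.
- lid (a joint): Angle of the box's lid, rad: 0 shut (flat on the walls), about 1.6 to 1.9 at the start (upright or leaning back). The hinge is stiff and the lid stays where it is left; about 3 N at its edge moves it. The lid panel is 6 mm thick, 133 mm from hinge to front edge, 134 mm wide, with a 10 mm lip turned down at its front edge.
- lid_hinge (a point): Point on the lid's hinge axis, mid-width, at the top of the box's back wall: 67 mm behind (+x of) the box's origin, 46 mm above the bench. The axis runs along the box's y.
- lid_edge (a point): Mid-point of the lid's front edge on its outer (top when shut) face; moves with the lid.
- dish_wide: The widest glass dish, to be moved: round, open, 96 mm across, 18 mm high, wall and floor 3 mm, so 88 to 90 mm across inside. Origin: centre of its underside, z up.
- dish_mid: Glass dish 64 mm across, 24 mm high, wall and floor 3 mm; stays in the tray. Origin: centre of its underside.
- dish_small: Glass dish 48 mm across, 15 mm high, wall and floor 3 mm; stays in the tray. Origin: centre of its underside.
- bottle0: Amber glass dropper bottle standing in the tray: body 26 mm across and 40 mm high with a paper band, black cap 18 mm across from 40 to 58 mm, red rubber bulb 12 mm across up to 75 mm. Origin: centre of its underside, z up.
- bottle1: Amber glass dropper bottle standing in the tray: body 26 mm across and 40 mm high with a paper band, black cap 18 mm across from 40 to 58 mm, red rubber bulb 12 mm across up to 75 mm. Origin: centre of its underside, z up.
- bottle2: Amber glass dropper bottle standing in the tray: body 26 mm across and 40 mm high with a paper band, black cap 18 mm across from 40 to 58 mm, red rubber bulb 12 mm across up to 75 mm. Origin: centre of its underside, z up.
- stopper0: Black rubber stopper standing in the tray, 20 mm high, 21 mm across its top. Origin: centre of its underside.
- stopper1: Black rubber stopper standing in the tray, 20 mm high, 21 mm across its top. Origin: centre of its underside.
- beaker: Small glass beaker standing on the bench to one side of the tray and box, 52 mm across, 70 mm high; leave alone. Origin: centre of its underside.
- papers: Stack of round filter paper, 90 mm across, 25 mm high, on the robot's right; leave alone. Origin: centre of its underside.
- tin: Round white tin, 44 mm across, 14 mm high, on the bench to one side; leave alone. Origin: centre of its underside.
Not all that is in view belongs to the job. What is shaped like the dish_wide but blue or red is not meant.

How it is judged:
By the outcome, as a careful person would: the job done as asked, in the order asked, and still so for the second after the job is handed in, with the robot touching nothing.
It also fails if it takes over 72 s, if anything falls off the work surface, if the arm or the gripper's body presses on something with over 40 N, if the wrist force passes 120 N, or if a joint passes its speed limit or range.

## Working session

There is one attempt and no reset: what is moved stays moved. The work goes in short steps, Python scripts to look and compute and a tool call to move; the robot and the scene stay as the last step left them, time stands still between calls to the robot, and variables do not carry over. Pictures are saved under pics/ and viewed, at most 10 in all, crops included, and the job is handed in when it is done.

Besides the shell and the picture viewer there is one more tool, called after ">>>" in YAML: its name, and indented under it one key for each argument. servo_tool: Moves the arm, as the interface text tells. Its arguments: {"type":"object","properties":{"rows":{"type":"string"}},"required":["rows"]}

```bash
mkdir -p pics; ls
python3 - <<'E'
from cell import r
import cv2,numpy as np
s=r.observe();print(s['clock'],s['ee_pos'],s['tcp_rot'],r.tcp_to_grasp)
for n in ["top","side"]:
    d=r.snapshot(n);cv2.imwrite(f"pics/{n}0.png",d["image"][:,:,::-1])
    print(n,[d[k] for k in("fx","fy","cx","cy","dist")],np.round(d["R"],4).tolist(),d["t"])
E
```

```text
pics
0.0 [0.16586487 0.60191717 0.23049289] [ 1.33984695e-01  9.90982981e-01 -9.10717899e-04 -6.31330644e-05] 0.0187
top [606.281558095935, 606.281558095935, 320.52545401215497, 241.55128645896426, array([-0.1305095,  0.       ,  0.       ,  0.       ,  0.       ])] [[-0.0156, -0.9999, -0.0053], [-0.9966, 0.0159, -0.0812], [0.0813, 0.0041, -0.9967]] [-0.05763282  0.56117246  1.82294465]
side [512.1863381915905, 512.1863381915905, 323.35394751574495, 241.25098548690073, array([0.04084368, 0.        , 0.        , 0.        , 0.        ])] [[0.7777, -0.6285, -0.0167], [-0.4293, -0.5115, -0.7444], [0.4593, 0.586, -0.6676]] [-0.47648239  0.24089119  1.18204673]
```

View pics/top0.png

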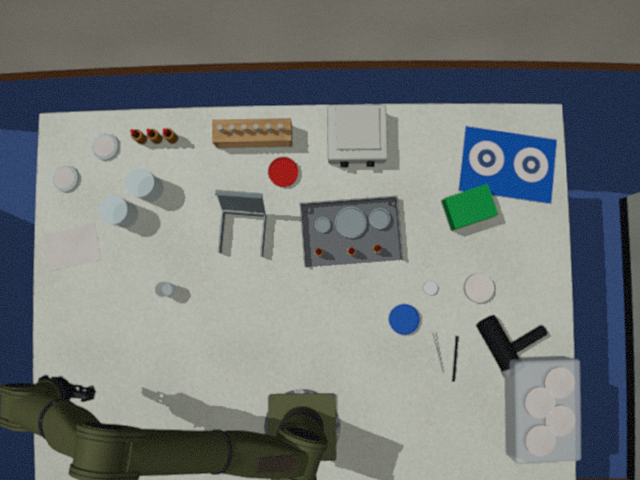

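View pics/side0.png

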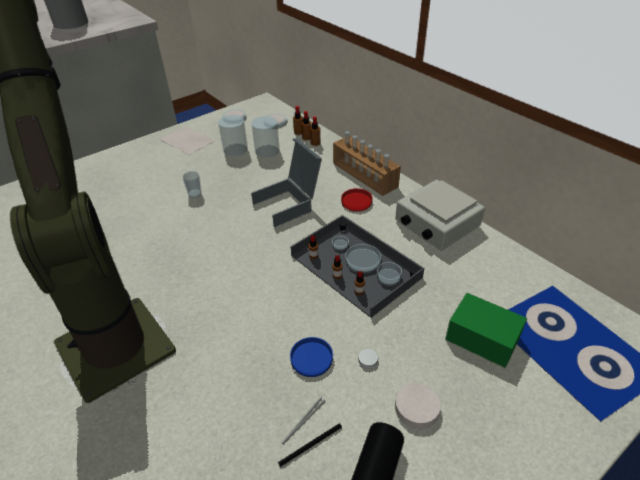

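Top view: tray spans about (302,205) to (401,266), with the wide dish at (350,221) and bottles at (319,251), (351,251) and (377,248). The box is at about (243,232) with its lid at (241,203). The side view shows the lid roughly upright. Next I'll triangulate a few points.

```bash
cat > h.py <<'E'
from cell import r
import cv2,numpy as np
from scipy.spatial.transform import Rotation as Ro
from scipy.optimize import least_squares
def cam(n):
    s=r.observe(); d=r.snapshot(n)
    if n=="wrist":
        T=np.eye(4);T[:3,:3]=Ro.from_quat(s['tcp_rot']).as_matrix();T[:3,3]=s['ee_pos']
        M=np.linalg.inv(T@d['hand_eye']);d['R'],d['t']=M[:3,:3],M[:3,3]
    return d
def save(n,f):
    d=cam(n);np.savez(f"pics/{f}.npz",**{k:d[k] for k in("image","fx","fy","cx","cy","dist","R","t")})
    cv2.imwrite(f"pics/{f}.png",d["image"][:,:,::-1]);return d
def load(f): return dict(np.load(f"pics/{f}.npz"))
def K(d): return np.array([[d['fx'],0,d['cx']],[0,d['fy'],d['cy']],[0,0,1.]])
def ray(d,p):
    u=cv2.undistortPoints(np.array([[p]],float),K(d),np.array(d['dist']))[0,0]
    return -d['R'].T@d['t'], d['R'].T@np.array([u[0],u[1],1])
def onz(d,p,z):
    c,v=ray(d,p);return c+v*(z-c[2])/v[2]
def tri(*dp):
    A=np.zeros((3,3));b=np.zeros(3)
    for d,p in dp:
        c,v=ray(d,p);v=v/np.linalg.norm(v);P=np.eye(3)-np.outer(v,v);A+=P;b+=P@c
    return np.linalg.solve(A,b)
def proj(d,X): return cv2.projectPoints(np.array(X,float).reshape(-1,3),cv2.Rodrigues(np.array(d['R']))[0],np.array(d['t']),K(d),np.array(d['dist']))[0][:,0]
E
python3 - <<'E'
from h import *
t=save("top","t1");s=save("side","s1");np.set_printoptions(precision=4,suppress=True)
for n,p,z in [("trBL",(302,205),.035),("trBR",(396,198),.035),("trFR",(401,260),.035),("trFL",(306,266),.035),("dw",(350,221),.02),("dm",(380,218),.025),("ds",(322,225),.018),("b0",(319,251),.05),("b1",(351,251),.05),("b2",(377,248),.05),("boxFL",(221,252),.045),("boxFR",(265,256),.045),("beaker",(164,289),.04),("tin",(430,288),.01)]: print(n,onz(t,p,z))
for n,a,b in [("dw",(350,221),(364,258)),("b0",(319,249),(312,238)),("b2",(377,246),(359,275)),("boxFL",(221,252),(253,191)),("boxFR",(265,256),(275,217)),("lidTL",(217,191),(299,141)),("lidTR",(262,195),(321,157))]: print("tri",n,tri((t,a),(s,b)))
c=cam("wrist");print(c["hand_eye"],c['fx'])
E
```

```text
trBL [ 0.6716 -0.0119  0.035 ]
trBR [ 0.6887 -0.2986  0.035 ]
trFR [ 0.4994 -0.3088  0.035 ]
trFL [ 0.4859 -0.0216  0.035 ]
dw [ 0.622  -0.1576  0.02  ]
dm [ 0.6292 -0.2492  0.025 ]
ds [ 0.6113 -0.0718  0.018 ]
b0 [ 0.5296 -0.0616  0.05  ]
b1 [ 0.5281 -0.1574  0.05  ]
b2 [ 0.5359 -0.2356  0.05  ]
boxFL [0.5316 0.2341 0.045 ]
boxFR [0.5175 0.101  0.045 ]
beaker [0.4222 0.4099 0.04  ]
tin [ 0.4133 -0.399   0.01  ]
tri dw [ 0.6235 -0.1584  0.0127]
tri b0 [ 0.5315 -0.06    0.0703]
tri b2 [ 0.5395 -0.2335  0.0625]
tri boxFL [0.5313 0.2314 0.0585]
tri boxFR [0.5181 0.1003 0.0478]
tri lidTL [0.6998 0.2232 0.1661]
tri lidTR [0.6823 0.0942 0.1808]
[[ 0.0014 -0.9481 -0.3178  0.0818]
 [ 1.      0.0016 -0.0005 -0.0001]
 [ 0.001  -0.3178  0.9481 -0.1424]
 [ 0.      0.      0.      1.    ]] 411.5010857161882
```

>>> servo_tool:
  rows: "0.5 35 -45 5 0 0 1.2;0.5 35 -45 5 0 0 1.2;0.5 35 -45 5 0 0 1.2;0.5 35 -45 5 0 0 1.2;0.5 35 -45 5 0 0 1.2;0.5 35 -45 5 0 0 1.2;0.5 35 -45 5 0 0 1.2;0.5 35 -45 5 0 0 1.2"

```text
clock: 1.25
ee_pos: [0.447, 0.2411, 0.2716]
tcp_rot: [0.05, 0.999, 0.0, 0.0]
wrist_force: [0.4, -0.2, 0.1]
grip_width: 0.0427
grasp_force: 0.0
```

>>> servo_tool:
  rows: "0.5 12 -50 0 0 0 1.2;0.5 12 -50 0 0 0 1.2;0.5 12 -50 0 0 0 1.2;0.5 12 -50 0 0 0 1.2;0.5 12 -50 0 0 0 1.2;0.5 12 -50 0 0 0 1.2;0.5 12 -50 0 0 0 1.2;0.5 0 0 0 0 0 0"

```text
clock: 2.25
ee_pos: [0.53, -0.1133, 0.2708]
tcp_rot: [-0.018, 1.0, -0.001, -0.0]
wrist_force: [0.5, 0.8, 0.9]
grip_width: 0.0427
grasp_force: 0.0
```

Run:
```python
from h import *
d=save("wrist","w1");s=r.observe();print(s['clock'],s['ee_pos'],s['tcp_rot'],s['grip_width'])
```

```text
2.3 [ 0.52979269 -0.10976521  0.27095486] [-2.02701795e-02  9.99794484e-01 -2.31147090e-04 -2.35093588e-04] 0.04273352091558373
```

View pics/w1.png

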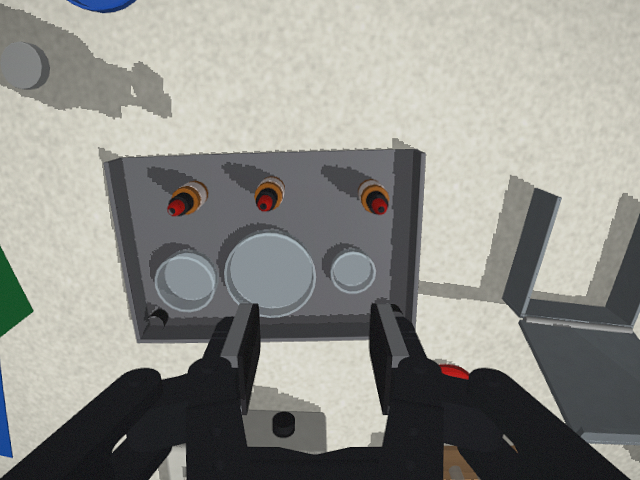

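Wrist view: wide dish rim centred at about (270,272). The bulb tips are at about (382,210), (264,205) and (174,212). The tray front corners are at (107,160) and (422,152), and the box is on the right with its front wall ends at about (545,193).

Run:
```python
from h import *
np.set_printoptions(precision=4,suppress=True)
w=load("w1");t=load("t1");s=load("s1")
def red(d,box):
    x0,y0,x1,y1=box;im=d['image'][y0:y1,x0:x1].astype(int)
    m=(im[...,0]>90)&(im[...,1]<45)&(im[...,2]<45)
    y,x=np.nonzero(m);return (x.mean()+x0,y.mean()+y0),m.sum()
W=[(360,185,400,225),(245,185,290,225),(160,185,215,225)]
T=[(310,240,330,262),(342,240,360,262),(370,238,388,258)]
S=[(305,230,320,250),(328,250,345,272),(350,265,368,290)]
for a,b,c in zip(W,T,S):
    try:
        p,n=red(w,a);q,m=red(t,b);u,k=red(s,c);print(p,n,q,m,u,k,tri((w,p),(t,q),(s,u)),tri((w,p),(t,q)))
    except Exception as e: print(e)
pt=lambda p,z:onz(w,p,z)
for n,p,z in [("dwL",(225,271),.022),("dwR",(315,271),.022),("dwF",(270,229),.022),("dmL",(155,282),.028),("dmR",(216,282),.028),("dmF",(186,251),.028),("dsL",(330,270),.019),("dsR",(376,270),.019),("dsF",(353,248),.019),("dsB",(353,293),.019),("stop",(157,315),.024),
 ("trFR",(107,160),.035),("trFL",(424,152),.035),("trBR",(138,342),.035),("trBL",(417,340),.035),("bxFRo",(534,188),.045),("bxFRi",(560,196),.045),("bxBR",(503,303),.045)]: print(n,pt(p,z))
print("dw",tri((w,(270,271)),(t,(350,221)),(s,(364,258))))
```

```text
(np.float64(378.9020979020979), np.float64(205.1048951048951)) 143 (np.float64(318.0), np.float64(249.0)) 1 (np.float64(nan), np.float64(nan)) 0 [nan nan nan] [ 0.5342 -0.0575  0.0555]
(np.float64(265.04285714285714), np.float64(202.19285714285715)) 140 (np.float64(350.75), np.float64(250.75)) 4 (np.float64(nan), np.float64(nan)) 0 [nan nan nan] [ 0.5266 -0.1546  0.0871]
(np.float64(176.8679245283019), np.float64(206.91194968553458)) 159 (np.float64(376.5), np.float64(247.0)) 6 (np.float64(nan), np.float64(nan)) 0 [nan nan nan] [ 0.5373 -0.2323  0.0719]
dwL [ 0.6167 -0.2035  0.022 ]
dwR [ 0.613  -0.1105  0.022 ]
dwF [ 0.5695 -0.157   0.022 ]
dmL [ 0.6297 -0.276   0.028 ]
dmR [ 0.6268 -0.2119  0.028 ]
dmF [ 0.594 -0.241  0.028]
dsL [ 0.6125 -0.095   0.019 ]
dsR [ 0.6107 -0.0473  0.019 ]
dsF [ 0.5874 -0.0728  0.019 ]
dsB [ 0.6379 -0.0693  0.019 ]
stop [ 0.6707 -0.2792  0.024 ]
trFR [ 0.5039 -0.3088  0.035 ]
trFL [ 0.4866 -0.0158  0.035 ]
trBR [ 0.6988 -0.299   0.035 ]
trBL [0.683 0.001 0.035]
bxFRo [0.513  0.0886 0.045 ]
bxFRi [0.5193 0.1156 0.045 ]
bxBR [0.6315 0.0809 0.045 ]
dw [ 0.6223 -0.1582  0.0116]<stdin>:7: RuntimeWarning: Mean of empty slice.
  ret = ret.dtype.type(ret / rcount)
```

Run:
```python
from h import *
np.set_printoptions(precision=4,suppress=True)
w=load("w1")
for p in [(378.9,205.1),(265,202.2),(176.9,206.9)]: print(onz(w,p,.072))
# base of body, visible front edge; check
s=r.observe();print(s['q'],s['ee_pos'])
print(proj(w,[(.53,-.155,.004),(.53,-.155,.044),(.525,-.275,.004),(.525,-.275,.079)]))
im=w['image'][130:350,90:440,::-1];cv2.imwrite('pics/c1.png',cv2.resize(im,None,fx=2.2,fy=2.2,interpolation=cv2.INTER_CUBIC))
```

```text
[ 0.5291 -0.0591  0.072 ]
[ 0.5304 -0.1561  0.072 ]
[ 0.5372 -0.2322  0.072 ]
[ 0.3306  0.54   -0.3401  1.7651  0.2259  0.8752  1.501 ] [ 0.5298 -0.1098  0.271 ]
[[274.0364 186.3474]
 [269.7932 194.806 ]
 [156.0674 177.5894]
 [123.5436 193.1971]]
```

View pics/c1.png

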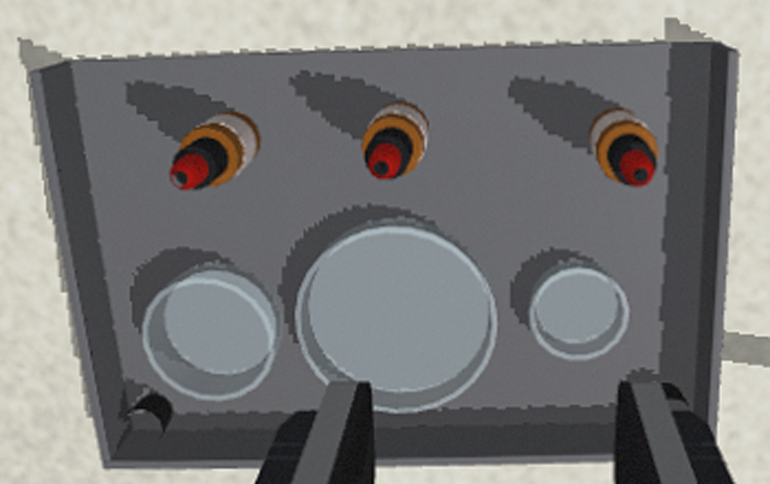

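>>> servo_tool:
  rows: "0.5 0 -6 -15 0 0 -10;0.5 0 -6 -15 0 0 -10;0.5 0 -6 -15 0 0 -10;0.5 0 -6 -15 0 0 -10;0.5 0 -6 -15 0 0 -10;0.5 0 -6 -15 0 0 -10;0.5 0 -5 -15 0 0 -10;0.5 0 -5 -15 0 0 -10"

```text
clock: 3.3
ee_pos: [0.5302, -0.1513, 0.1509]
tcp_rot: [0.626, 0.779, 0.001, -0.0]
wrist_force: [-0.5, -0.1, -0.8]
grip_width: 0.0426
grasp_force: 0.0
```

>>> servo_tool:
  rows: "0.5 0 0 0 0 0 -10;0.5 0 0 0 0 0 0;0.5 0 0 0 0 0 0"

```text
clock: 3.68
ee_pos: [0.5303, -0.1523, 0.1515]
tcp_rot: [0.689, 0.725, 0.0, -0.0]
wrist_force: [0.6, 0.1, -0.6]
grip_width: 0.0425
grasp_force: 0.0
```

Run:
```python
from h import *
d=save("wrist","w2");s=r.observe();print(s['clock'],s['ee_pos'],s['tcp_rot'],s['grip_width'],s['q'])
w1=load("w1")
im=d['image'].astype(int);m=((im[...,0]>90)&(im[...,1]<45)&(im[...,2]<45)).astype(np.uint8)
n,l,st,c=cv2.connectedComponentsWithStats(m)
for i in range(1,n):
    if st[i,4]>40: print(c[i],st[i,4],onz(d,c[i],.072),tri((d,c[i]),(w1,(265,202.2))))
```

```text
3.725 [ 0.53022112 -0.15259523  0.15156981] [6.89635892e-01 7.24156176e-01 4.09981608e-04 4.77845446e-05] 0.04223751293239679 [ 0.12546835  0.70986464  0.12006178  1.87537802 -0.1476955   0.56434691
  0.39055229]
[325.05074627  77.70746269] 335 [ 0.53096062 -0.05814171  0.072     ] [ 0.50200678 -0.10067555  0.29181367]
[317.02881844 254.8962536 ] 347 [ 0.53199241 -0.15427472  0.072     ] [ 0.53215447 -0.15697445  0.06472241]
[320.85759494 367.35759494] 316 [ 0.53855884 -0.23102851  0.072     ] [ 0.51909187 -0.14810416  0.17770382]
```

View pics/w2.png

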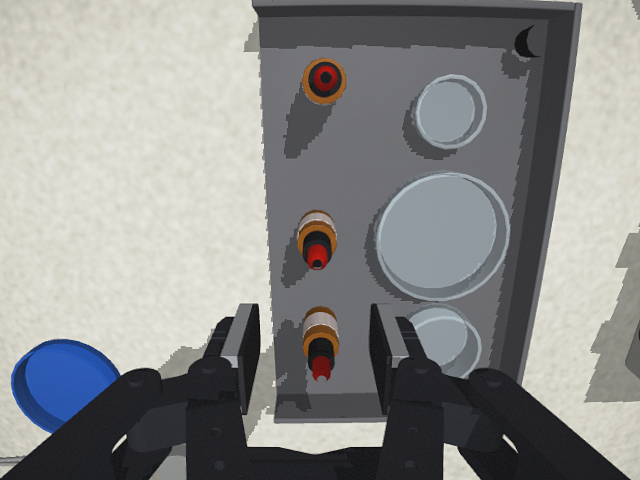

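The bulb of the middle bottle is at (317,255) and the second stopper is in the back-left corner at (528,42). The spot to the right of bottle2 is free. Grasping the middle bottle.

>>> servo_tool:
  rows: "0.55 1 -3 -30 0 0 0;0.55 0 0 -30 0 0 0;0.55 0 0 -30 0 0 0;0.55 0 0 -25 0 0 0;0.55 0 0 -20 0 0 0;0.55 0 0 0 0 0 0;1 0 0 0 0 0 0;1 0 0 0 0 0 0"

```text
clock: 4.72
ee_pos: [0.5317, -0.1566, 0.0173]
tcp_rot: [0.691, 0.723, 0.0, 0.001]
wrist_force: [0.1, 0.5, -0.9]
grip_width: 0.0243
grasp_force: 58.8
```

>>> servo_tool:
  rows: "1 0 0 0 0 0 0;1 0 0 0 0 0 0;1 0 0 0 0 0 0"

```text
clock: 5.1
ee_pos: [0.5315, -0.1565, 0.017]
tcp_rot: [0.691, 0.723, 0.0, 0.001]
wrist_force: [-0.2, -0.2, 5.9]
grip_width: 0.0244
grasp_force: 59.1
```

>>> servo_tool:
  rows: "1 0 0 30 0 0 0;1 0 0 35 0 0 0;1 0 0 35 0 0 0;1 0 -29 0 0 0 0;1 0 -29 0 0 0 0;1 -2 -29 0 0 0 0;1 -2 -29 0 0 0 0;1 0 0 0 0 0 0"

```text
clock: 6.1
ee_pos: [0.5257, -0.2759, 0.1162]
tcp_rot: [0.693, 0.721, -0.001, 0.001]
wrist_force: [-0.1, 1.0, -0.8]
grip_width: 0.0243
grasp_force: 58.9
```

>>> servo_tool:
  rows: "1 0 0 -30 0 0 0;1 0 0 -30 0 0 0;1 0 0 -20 0 0 0;1 0 0 -12 0 0 0;1 0 0 0 0 0 0;1 0 0 -3 0 0 0;1 0 0 -3 0 0 0;1 0 0 0 0 0 0"

```text
clock: 7.1
ee_pos: [0.5271, -0.2725, 0.0185]
tcp_rot: [0.691, 0.723, 0.0, 0.0]
wrist_force: [0.5, 0.5, 0.3]
grip_width: 0.024
grasp_force: 58.9
```

>>> servo_tool:
  rows: "1 0 0 -1 0 0 0;1 0 0 -1 0 0 0;1 0 0 0 0 0 0;0.55 0 0 0 0 0 0;0.55 0 0 0 0 0 0;0.55 0 0 0 0 0 0;0.55 0 0 20 0 0 0;0.55 0 0 30 0 0 0"

```text
clock: 8.1
ee_pos: [0.5266, -0.2722, 0.0672]
tcp_rot: [0.691, 0.723, -0.0, -0.001]
wrist_force: [-0.6, -0.5, 0.1]
grip_width: 0.0385
grasp_force: 0.0
```

>>> servo_tool:
  rows: "0.5 3 13 30 0 0 10;0.5 8 13 30 0 0 10;0.5 8 13 30 0 0 10;0.5 8 13 30 0 0 10;0.5 8 13 0 0 0 10;0.5 8 13 0 0 0 10;0.5 8 13 0 0 0 10;0.5 8 13 0 0 0 10"

```text
clock: 9.1
ee_pos: [0.5861, -0.1685, 0.1878]
tcp_rot: [0.062, 0.998, -0.001, 0.0]
wrist_force: [0.1, -0.7, -0.3]
grip_width: 0.043
grasp_force: 0.0
```

>>> servo_tool:
  rows: "0.5 0 0 0 0 0 10;0.5 0 0 0 0 0 1;0.5 0 0 0 0 0 0;0.5 0 0 0 0 0 0"

```text
clock: 9.6
ee_pos: [0.5858, -0.1688, 0.1866]
tcp_rot: [-0.03, 1.0, -0.0, 0.0]
wrist_force: [0.1, 0.4, 1.0]
grip_width: 0.0428
grasp_force: 0.0
```

Run:
```python
from h import *
d=save("wrist","w3");s=r.observe();print(s['clock'],s['ee_pos'],s['tcp_rot'],s['grip_width'],s['q'])
```

```text
9.65 [ 0.58584374 -0.16863644  0.18651765] [-3.06309821e-02  9.99530742e-01 -1.94562126e-04 -3.42632721e-05] 0.04258825462396556 [ 0.40092534  0.73641442 -0.35018554  1.65446443  0.32477008  0.80859427
  1.54028987]
```

View pics/w3.png

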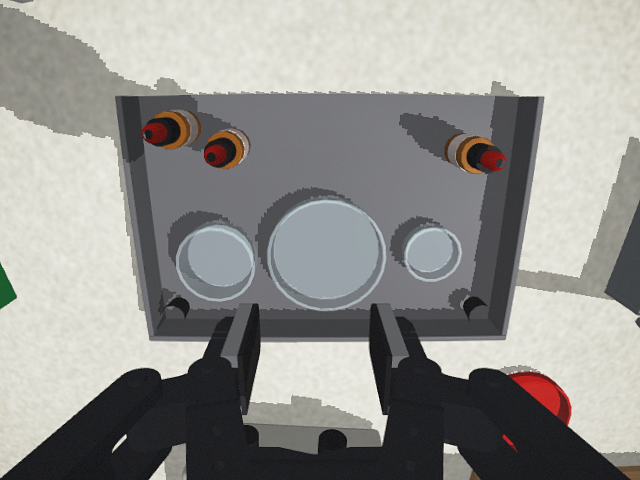

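All three bottles are standing and the corridor is free. The wide dish's rim runs from (268,254) to (385,254) and from (327,199) to (327,310).

Run:
```python
from h import *
np.set_printoptions(precision=4,suppress=True)
w=load("w3");w2=load("w2");t=load("t1")
# fit centre (x,y) and z of 96mm rim to picked points
for d,P in ((w,[(268,254),(385,254),(327,199),(327,310)]),(w2,[(376,237),(510,237),(443,173),(443,300)])):
    Q=np.array([onz(d,p,.022) for p in P])[:,:2]
    f=least_squares(lambda c:np.linalg.norm(Q-c[:2],axis=1)-c[2],[.61,-.157,.048]);print(Q,f.x,f.fun)
print("tri",tri((w,(326.5,254)),(w2,(443,237))))
for p,z in [((116,96),.035),((544,97),.035)]: print(onz(w,p,z))
print("small",[onz(w,p,.019) for p in [(403,253),(462,253)]])
a=proj(w,[(.4,-.16,0)])
```

```text
[[ 0.6211 -0.2039]
 [ 0.6152 -0.1108]
 [ 0.5735 -0.1602]
 [ 0.668  -0.1534]] [ 0.6208 -0.1572  0.0471] [-0.0003 -0.0003  0.0003  0.0003]
[[ 0.5737 -0.1577]
 [ 0.6693 -0.1528]
 [ 0.6143 -0.1106]
 [ 0.6285 -0.204 ]] [ 0.6216 -0.1573  0.0476] [ 0.0003  0.0003 -0.0003 -0.0003]
tri [ 0.6218 -0.1571  0.0155]
[ 0.5062 -0.3118  0.035 ]
[ 0.4877 -0.0148  0.035 ]
small [array([ 0.6146, -0.0957,  0.019 ]), array([ 0.6116, -0.0475,  0.019 ])]
```

>>> servo_tool:
  rows: "0.5 12 4 -30 0 0 0;0.5 12 4 -30 0 0 0;0.5 11 4 -30 0 0 0;0.5 0 0 -30 0 0 0;0.5 0 0 -20 0 0 0;0.5 0 0 0 0 0 0;0.5 0 0 0 0 0 0"

```text
clock: 10.52
ee_pos: [0.6217, -0.1567, 0.0474]
tcp_rot: [-0.031, 1.0, -0.0, 0.001]
wrist_force: [0.4, -0.3, -0.3]
grip_width: 0.0426
grasp_force: 0.0
```

>>> servo_tool:
  rows: "0.5 0 0 -12 0 0 0;0.5 0 0 -12 0 0 0;0.5 0 0 -7 0 0 0;0.5 0 0 0 0 0 0;0.5 0 0 0 0 0 0"

```text
clock: 11.15
ee_pos: [0.6212, -0.1564, 0.0154]
tcp_rot: [-0.031, 1.0, 0.0, 0.0]
wrist_force: [-0.7, -0.3, -0.4]
grip_width: 0.0426
grasp_force: 0.0
```

>>> servo_tool:
  rows: "0.5 0 0 -3 0 0 0;0.5 0 0 -2 0 0 0;0.5 -3 0 0 0 0 0;0.5 -3 0 0 0 0 0;0.5 -4 0 0 0 0 0;0.5 -6 0 0 0 0 0;0.5 -8 0 0 0 0 0;0.5 -10 0 0 0 0 0"

```text
clock: 12.15
ee_pos: [0.5865, -0.1564, 0.0104]
tcp_rot: [-0.031, 1.0, 0.0, 0.0]
wrist_force: [0.4, -0.4, -0.4]
grip_width: 0.0425
grasp_force: 0.2
```

>>> servo_tool:
  rows: "0.5 -10 2 0 0 0 0;0.5 -10 2 0 0 0 0;0.5 -10 2 0 0 0 0;0.5 -10 2 0 0 0 0;0.5 -10 2 0 0 0 0;0.5 -5 0 0 0 0 0;0.5 0 0 0 0 0 0"

```text
clock: 13.02
ee_pos: [0.5314, -0.1465, 0.0103]
tcp_rot: [-0.031, 1.0, -0.0, -0.0]
wrist_force: [-0.6, -0.0, 0.6]
grip_width: 0.0427
grasp_force: 0.0
```

Run:
```python
from h import *
d=save("wrist","w4");s=r.observe();print(s['clock'],s['ee_pos'],s['wrist_force'],s['q'])
```

```text
13.075 [ 0.5318785  -0.14645827  0.01028261] [ 0.39415193  0.12998359 -0.01348382] [ 0.28662202  0.94830078 -0.17203634  1.91759152  0.46613693  0.31472439
  1.37297011]
```

View pics/w4.png

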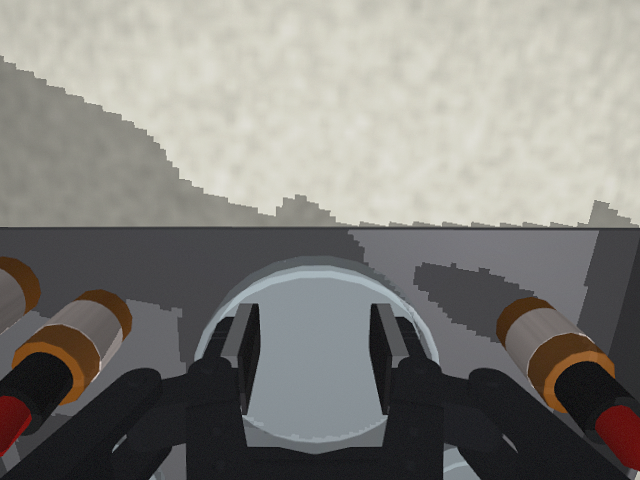

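The dish is following cleanly, with the fingers inside the rim and the bottles clear at either side. Going on over the step.

>>> servo_tool:
  rows: "0.5 -6 0 0 0 0 0;0.5 -8 0 0 0 0 0;0.5 -8 0 0 0 0 0;0.5 -8 0 0 0 0 0;0.5 -8 0 -1 0 0 0;0.5 -6 0 -1 0 0 0;0.5 -6 0 -1 0 0 0;0.5 -5 0 0 0 0 0"

```text
clock: 14.08
ee_pos: [0.4773, -0.1464, 0.0074]
tcp_rot: [-0.031, 1.0, 0.0, 0.001]
wrist_force: [1.0, 0.6, 1.4]
grip_width: 0.0427
grasp_force: 0.9
```

>>> servo_tool:
  rows: "0.5 -8 0 0 0 0 0;0.5 -8 0 0 0 0 0;0.5 -8 0 0 0 0 0;0.5 -8 0 0 0 0 0;0.5 -8 0 0 0 0 0;0.5 -8 0 0 0 0 0;0.5 -4 0 0 0 0 0;0.5 0 0 0 0 0 0"

```text
clock: 15.08
ee_pos: [0.4269, -0.1472, 0.0091]
tcp_rot: [-0.032, 0.999, 0.001, -0.003]
wrist_force: [-0.8, 0.3, 0.5]
grip_width: 0.0425
grasp_force: 0.0
```

Run:
```python
from h import *
d=save("wrist","w5");s=r.observe();print(s['clock'],s['ee_pos'],s['wrist_force'],s['q'])
```

```text
15.125 [ 0.42728179 -0.14721345  0.00911541] [-0.02146003 -0.25015678 -0.49242577] [ 0.26345619  0.92001715 -0.053664    2.21157178  1.20768169  0.04519942
  0.65714479]
```

View pics/w5.png

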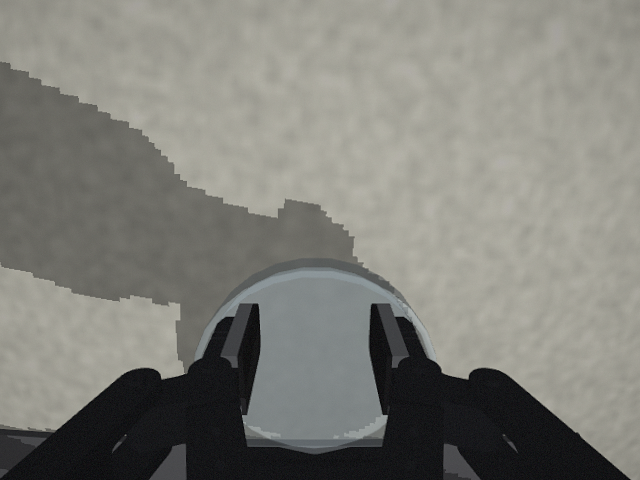

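The dish is on the bench in front of the tray, but joint 6 is at its limit, so I'll tilt the tool slightly for the sideways run. First I'll measure the box more precisely from the existing views.

Run:
```python
from h import *
t=load("t1");s=load("s1");w=load("w1")
f=lambda d,x0,y0,x1,y1,w_,h_:cv2.resize(d['image'][y0:y1,x0:x1,::-1],(w_,h_),interpolation=cv2.INTER_CUBIC)
a=f(t,205,180,285,270,400,450)   # 5x
b=f(s,240,130,330,230,405,450)   # 4.5x
cv2.imwrite("pics/c2.png",np.hstack([a[:,:400],b[:,:400]]))
```

```text
(no output)
```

View pics/c2.png

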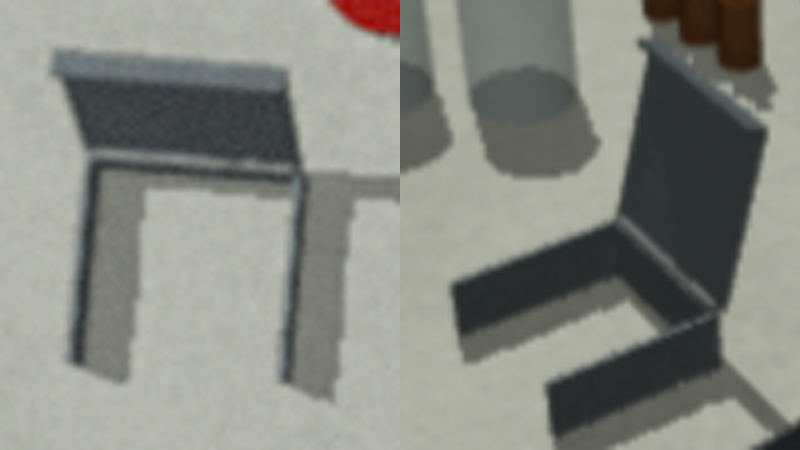

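>>> servo_tool:
  rows: "0.5 0 0 -1 0 3 0;0.5 0 0 -1 0 3 0;0.5 0 0 0 0 3 0;0.5 0 0 0 0 3 0;0.5 0 0 0 0 0 0"

```text
clock: 15.75
ee_pos: [0.4275, -0.1464, 0.005]
tcp_rot: [-0.031, 0.994, 0.005, -0.103]
wrist_force: [-0.0, -0.1, 0.4]
grip_width: 0.043
grasp_force: 0.0
```

Run:
```python
from h import *
np.set_printoptions(precision=4,suppress=True)
t=load("t1");s=load("s1");w=load("w1")
def M(p):
    x,y,a,th=p;c,sn=np.cos(a),np.sin(a)
    L=np.array([[-.062,.0645,.045],[-.062,-.0645,.045],[.067,-.0645,.045],[.067,.0645,.045],[.067-.133*np.cos(th),.067,.046+.133*np.sin(th)],[.067-.133*np.cos(th),-.067,.046+.133*np.sin(th)]])
    return np.c_[x+c*L[:,0]-sn*L[:,1],y+sn*L[:,0]+c*L[:,1],L[:,2]]
T=np.array([(220,252.4),(262.2,256),(265,214),(223,211),(216,191.5),(262,194.5)])
S=np.array([(251.6,193.8),(272.9,215.3),(310,199.3),(288.9,178.4),(294.4,139.3),(321.1,158.4)])
g=lambda p:np.r_[(proj(t,M(p))-T).ravel(),(proj(s,M(p))-S).ravel()]
f=least_squares(g,[.586,.161,-.1,1.8],loss="soft_l1");print(f.x,g(f.x).round(1).reshape(-1,2).tolist());
print(M(f.x)); print(proj(w,M(f.x)))
```

```text
[ 0.5857  0.1696 -0.0806  1.848 ] [[-0.6, 0.4], [-0.3, -0.4], [0.0, -0.9], [-0.2, -0.5], [-0.6, 0.2], [0.5, 0.1], [-0.4, 0.0], [0.0, 0.7], [0.9, 0.6], [-0.9, 0.9], [0.9, -0.5], [-0.4, 0.6]]
[[0.5291 0.2388 0.045 ]
 [0.5187 0.1103 0.045 ]
 [0.6473 0.0999 0.045 ]
 [0.6576 0.2285 0.045 ]
 [0.6941 0.228  0.1739]
 [0.6833 0.0945 0.1739]]
[[672.4127 212.1924]
 [554.7618 195.0928]
 [517.7817 317.1642]
 [628.196  327.4288]
 [710.6242 440.3728]
 [573.7293 438.0231]]
```

>>> servo_tool:
  rows: "0.5 0 4 0 0 1 0;0.5 0 6 0 0 1 0;0.5 0 10 0 0 1 0;0.5 0 12 0 0 0 0;0.5 0 14 0 0 0 0;0.5 0 14 0 0 0 0;0.5 0 14 0 0 0 0;0.5 0 6 0 0 0 0"

```text
clock: 16.75
ee_pos: [0.4271, -0.0657, 0.0054]
tcp_rot: [-0.032, 0.991, 0.005, -0.129]
wrist_force: [-0.4, -0.4, -0.1]
grip_width: 0.0426
grasp_force: 0.3
```

Run:
```python
from h import *
d=save("wrist","w6");s=r.observe();print(s['clock'],s['ee_pos'],s['tcp_rot'],s['wrist_force'],s['q'])
```

```text
16.8 [ 0.42718294 -0.06524096  0.00545185] [-0.03245593  0.99108818  0.0050862  -0.12909286] [0.65491261 0.62149495 0.79477896] [ 0.36073211  1.01542652 -0.54316532  2.00936885  0.81107746  0.64359413
  0.86220861]
```

View pics/w6.png

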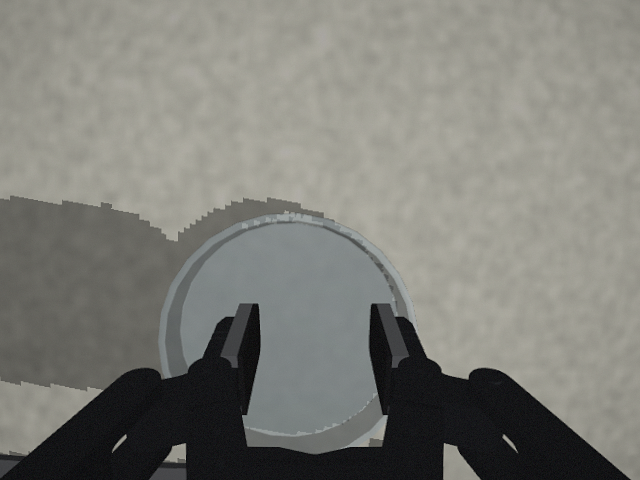

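>>> servo_tool:
  rows: "0.5 0 8 0 0 0 0;0.5 0 14 0 0 0 0;0.5 0 16 0 0 0 0;0.5 0 16 0 0 0 0;0.5 0 16 0 0 0 -1;0.5 0 16 0 0 0 -1;0.5 0 16 0 0 0 -1;0.5 0 16 0 0 0 -1"

```text
clock: 17.8
ee_pos: [0.4271, 0.0519, 0.0053]
tcp_rot: [0.004, 0.992, 0.009, -0.129]
wrist_force: [0.5, -1.6, 0.1]
grip_width: 0.0426
grasp_force: 0.2
```

>>> servo_tool:
  rows: "0.5 0 16 0 0 0 -1;0.5 0 16 0 0 0 -1;0.5 0 16 0 0 -2 -1;0.5 0 16 0 0 -2 -1;0.5 0 16 0 0 -2 0;0.5 0 14 0 0 -2 0;0.5 0 10 0 0 -1 0;0.5 0 6 0 0 0 0"

```text
clock: 18.8
ee_pos: [0.4266, 0.162, 0.0055]
tcp_rot: [0.036, 0.998, 0.016, -0.051]
wrist_force: [-0.0, -1.5, 1.4]
grip_width: 0.0431
grasp_force: 0.6
```

Run:
```python
from h import *
s=r.observe();print(s['clock'],s['ee_pos'],s['tcp_rot'],s['wrist_force'],s['q'])
print(Ro.from_quat(s['tcp_rot']).as_matrix())
```

```text
18.8 [0.42656064 0.16204117 0.0055013 ] [ 0.03604977  0.99794566  0.01582613 -0.05054112] [-0.03129123 -1.54367778  1.44600197] [-0.20333543  0.950426   -0.34081848  2.11389931  0.84105005  0.27353948
  0.25091137]
[[-0.99229202  0.07355117 -0.09973352]
 [ 0.07035169  0.99689989  0.03523123]
 [ 0.10201563  0.02794325 -0.99439026]]
```

>>> servo_tool:
  rows: "0.5 0 8 0 0 -2 0;0.5 0 8 0 0 -2 0;0.5 0 5 0 -1 -2 0;0.5 0 3 0 -1 0 0;0.5 0 0 0 0 0 0"

```text
clock: 19.42
ee_pos: [0.4281, 0.186, 0.006]
tcp_rot: [0.036, 0.999, 0.0, 0.002]
wrist_force: [0.0, -0.3, -0.4]
grip_width: 0.0429
grasp_force: 0.1
```

>>> servo_tool:
  rows: "0.5 5 0 0 0 0 0;0.5 6 -1 0 0 0 0;0.5 8 -1 0 0 0 0;0.5 8 -1 0 0 0 0;0.5 8 0 0 0 0 0;0.5 8 -1 0 0 0 0;0.5 8 -1 0 0 0 0;0.5 4 0 0 0 0 0"

```text
clock: 20.42
ee_pos: [0.4837, 0.1801, 0.0061]
tcp_rot: [0.036, 0.999, 0.0, 0.002]
wrist_force: [0.1, -0.5, -0.2]
grip_width: 0.0428
grasp_force: 0.3
```

Run:
```python
from h import *
s=r.observe();print(s['clock'],s['ee_pos'],s['tcp_rot'],s['wrist_force'])
w=save("wrist","w7")
c=s['ee_pos']
# where rim would appear if dish centred at c+(dx,dy): score by edge strength
g=cv2.GaussianBlur(cv2.cvtColor(w['image'],cv2.COLOR_RGB2GRAY).astype(np.float32),(0,0),1)
gx=cv2.Sobel(g,cv2.CV_32F,1,0);gy=cv2.Sobel(g,cv2.CV_32F,0,1);G=np.hypot(gx,gy)
a=np.linspace(0,2*np.pi,240)
res=[]
for dx in np.arange(-10,10.1,1):
  for dy in np.arange(-10,10.1,1):
    sc=0
    for R_ in(.048,.045):
      X=np.c_[c[0]+dx/1e3+R_*np.cos(a),c[1]+dy/1e3+R_*np.sin(a),0*a+.018]
      p=proj(w,X);ok=(p[:,0]>0)&(p[:,0]<639)&(p[:,1]>200)&(p[:,1]<479)
      ok&=~((p[:,1]>300))
      q=p[ok].astype(int);sc+=G[q[:,1],q[:,0]].mean() if ok.sum()>20 else 0
    res.append((sc,dx,dy))
print(sorted(res)[::-1][:5])
```

```text
20.425 [0.4836742  0.18006464 0.00605993] [3.63705095e-02 9.99336850e-01 9.34046085e-05 1.74286175e-03] [ 0.10128901 -0.52018586 -0.20332232]
[(np.float32(34.05843), np.float64(-10.0), np.float64(1.0)), (np.float32(30.97396), np.float64(-10.0), np.float64(4.0)), (np.float32(29.646477), np.float64(-10.0), np.float64(0.0)), (np.float32(29.118164), np.float64(-10.0), np.float64(7.0)), (np.float32(28.93053), np.float64(-10.0), np.float64(3.0))]
```

>>> servo_tool:
  rows: "0.5 7 -1 0 0 0 0;0.5 8 -1 0 0 0 0;0.5 8 -1 0 0 0 0;0.5 8 0 0 0 0 0;0.5 8 -1 0 0 0 0;0.5 8 -1 0 0 0 0;0.5 8 0 0 0 0 0;0.5 8 -1 0 0 0 0"

```text
clock: 21.48
ee_pos: [0.5465, 0.1743, 0.0061]
tcp_rot: [0.036, 0.999, 0.0, 0.002]
wrist_force: [-0.9, 0.3, 0.3]
grip_width: 0.0424
grasp_force: 0.3
```

>>> servo_tool:
  rows: "0.5 8 -1 0 0 0 0;0.5 8 0 0 0 0 0;0.5 8 -1 0 0 0 0;0.5 8 -1 0 0 0 0;0.5 7 0 0 0 0 0;0.5 5 0 0 0 0 0;0.5 3 0 0 0 0 0;0.5 0 0 0 0 0 0"

```text
clock: 22.48
ee_pos: [0.5933, 0.1713, 0.0061]
tcp_rot: [0.036, 0.999, 0.0, 0.002]
wrist_force: [-0.6, -0.5, -0.3]
grip_width: 0.0428
grasp_force: 0.1
```

>>> servo_tool:
  rows: "0.5 -6 0 0 0 0 0;0.5 0 0 15 0 0 0;0.5 0 0 30 0 0 0;0.5 0 0 30 0 0 0;0.5 -20 0 30 0 0 0;0.5 -30 0 30 0 0 0;0.5 -30 0 30 0 0 0;0.5 0 0 0 0 0 0"

```text
clock: 23.48
ee_pos: [0.5061, 0.1724, 0.1742]
tcp_rot: [0.034, 0.999, 0.001, 0.003]
wrist_force: [0.1, 0.1, 0.2]
grip_width: 0.0426
grasp_force: 0.0
```

```bash
cat > fit.py <<'E'
from h import *
import sys
s=r.observe();print(s['clock'],s['ee_pos'],s['wrist_force'])
w=save("wrist",sys.argv[1])
g=cv2.GaussianBlur(cv2.cvtColor(w['image'],cv2.COLOR_RGB2GRAY).astype(np.float32),(0,0),1)
G=np.hypot(cv2.Sobel(g,cv2.CV_32F,1,0),cv2.Sobel(g,cv2.CV_32F,0,1))
a=np.linspace(0,2*np.pi,240);res=[]
for x in np.arange(.54,.62,.001):
  for y in np.arange(.14,.20,.001):
    sc=0;k=0
    for R_ in(.048,.045):
      p=proj(w,np.c_[x+R_*np.cos(a),y+R_*np.sin(a),0*a+.018])
      ok=(p[:,0]>0)&(p[:,0]<639)&(p[:,1]>0)&(p[:,1]<479)
      ok&=~((p[:,1]>300)&((p[:,0]<262)|(p[:,0]>368)))&~(p[:,1]>440)
      q=p[ok].astype(int);k+=ok.sum();sc+=np.minimum(G[q[:,1],q[:,0]],60).mean() if ok.sum()>60 else 0
    res.append((float(sc),round(x,3),round(y,3),int(k)))
print(sorted(res)[::-1][:6])
E
python3 fit.py w8
```

```text
23.475 [0.50608265 0.17236409 0.17423081] [0.10139409 0.1314329  0.17658815]
[(89.6739273071289, np.float64(0.569), np.float64(0.174), 448), (88.99087524414062, np.float64(0.568), np.float64(0.174), 450), (88.16275024414062, np.float64(0.568), np.float64(0.173), 453), (87.98478698730469, np.float64(0.571), np.float64(0.174), 445), (86.74169921875, np.float64(0.57), np.float64(0.174), 446), (85.88383483886719, np.float64(0.572), np.float64(0.174), 442)]
```

The rim fit puts the dish about 15 mm short of the box centre, so I'll push it home from outside with the spread fingers.

>>> servo_tool:
  rows: "0.5 -17 1 -30 0 0 0;0.5 -17 1 -30 0 0 0;0.5 0 0 -40 0 0 0;0.5 0 0 -40 0 0 0;0.5 0 0 -22 0 0 0;0.5 0 0 -3 0 0 0;0.5 4 0 0 0 0 0;0.5 6 0 0 0 0 0"

```text
clock: 24.52
ee_pos: [0.4841, 0.1734, 0.0069]
tcp_rot: [0.036, 0.999, 0.0, 0.002]
wrist_force: [-0.9, 0.9, 0.0]
grip_width: 0.0427
grasp_force: 0.0
```

>>> servo_tool:
  rows: "0.5 8 -1 0 0 0 0;0.5 8 0 0 0 0 0;0.5 8 -1 0 0 0 0;0.5 7 0 0 0 0 0;0.5 7 -1 0 0 0 0;0.5 5 0 0 0 0 0;0.5 3 0 0 0 0 0;0.5 0 0 0 0 0 0"

```text
clock: 25.52
ee_pos: [0.5292, 0.1703, 0.0061]
tcp_rot: [0.036, 0.999, 0.0, 0.002]
wrist_force: [0.3, 0.0, 0.2]
grip_width: 0.0428
grasp_force: 0.0
```

>>> servo_tool:
  rows: "0.5 -12 0 0 0 0 0;0.5 -15 0 15 0 0 0;0.5 0 0 40 0 0 0;0.5 0 0 40 0 0 0;0.5 10 0 40 0 0 0;0.5 10 0 30 0 0 0;0.5 0 0 0 0 0 0;0.5 0 0 0 0 0 0"

```text
clock: 26.52
ee_pos: [0.5212, 0.1696, 0.1703]
tcp_rot: [0.036, 0.999, -0.001, 0.001]
wrist_force: [-0.1, -0.2, 0.6]
grip_width: 0.043
grasp_force: 0.0
```

```bash
python3 fit.py w9
```

```text
26.525 [0.52117588 0.16959562 0.17031974] [-0.05767785 -0.24339851  0.6155531 ]
[(90.09962463378906, np.float64(0.586), np.float64(0.17), 437), (89.11280059814453, np.float64(0.585), np.float64(0.17), 438), (88.86431121826172, np.float64(0.586), np.float64(0.169), 436), (87.24054718017578, np.float64(0.585), np.float64(0.169), 438), (83.99076843261719, np.float64(0.582), np.float64(0.169), 445), (83.232666015625, np.float64(0.583), np.float64(0.17), 442)]
```

The dish is centred in the box. Next I'll go over the lid and behind it with closed fingers.

>>> servo_tool:
  rows: "1 0 0 35 0 0 0;1 0 0 35 0 0 0;1 20 -1 20 0 0 0;1 32 -1 0 0 0 0;1 32 -2 0 0 0 0;1 32 -2 0 0 0 0;1 32 -2 0 0 0 0;1 32 -2 0 0 0 0"

```text
clock: 27.58
ee_pos: [0.7021, 0.1601, 0.259]
tcp_rot: [0.035, 0.999, -0.001, 0.0]
wrist_force: [0.3, 0.1, -0.0]
grip_width: 0.0
grasp_force: 0.0
```

>>> servo_tool:
  rows: "1 30 0 0 0 0 0;1 4 0 0 0 0 0;1 0 0 -25 0 0 0;1 0 0 -35 0 0 0;1 0 0 -35 0 0 0;1 0 0 -20 0 0 0;1 0 0 0 0 0 0"

```text
clock: 28.45
ee_pos: [0.7345, 0.16, 0.1442]
tcp_rot: [0.035, 0.999, -0.001, -0.0]
wrist_force: [0.3, 0.0, 0.1]
grip_width: -0.0001
grasp_force: 0.0
```

Now push -x: contact is expected at x≈0.70.

>>> servo_tool:
  rows: "1 -12 0 0 0 0 0;1 -12 0 0 0 0 0;1 -10 0 0 0 0 0;1 -10 0 0 0 0 0;1 -10 0 0 0 0 0;1 -10 0 -1 0 0 0;1 -10 0 -3 0 0 0;1 -10 0 -4 0 0 0"

```text
clock: 29.45
ee_pos: [0.6514, 0.1602, 0.1379]
tcp_rot: [0.036, 0.999, 0.0, 0.002]
wrist_force: [2.2, 1.1, 2.5]
grip_width: -0.0001
grasp_force: 1.2
```

>>> servo_tool:
  rows: "1 -10 1 -4 0 0 0;1 -10 1 -4 0 0 0;1 -10 1 -5 0 0 0;1 -10 1 -5 0 0 0;1 -8 1 -6 0 0 0;1 -8 0 -7 0 0 0;1 -8 1 -8 0 0 0;1 -5 1 -8 0 0 0"

```text
clock: 30.45
ee_pos: [0.5821, 0.167, 0.0904]
tcp_rot: [0.036, 0.999, -0.0, 0.001]
wrist_force: [-0.7, -1.2, 0.3]
grip_width: -0.0
grasp_force: 0.6
```

>>> servo_tool:
  rows: "1 -5 1 -8 0 0 0;1 -5 0 -8 0 0 0;1 -5 1 -8 0 0 0;1 -5 0 -6 0 0 0;1 0 0 0 0 0 0"

```text
clock: 31.08
ee_pos: [0.5619, 0.1692, 0.0605]
tcp_rot: [0.036, 0.999, -0.0, 0.001]
wrist_force: [0.5, -0.0, -0.6]
grip_width: 0.0001
grasp_force: 0.0
```

>>> servo_tool:
  rows: "1 -5 1 -3 0 0 0;1 -5 0 -3 0 0 0;1 0 0 -2 0 0 0;1 0 0 -2 0 0 0;1 0 0 0 0 0 0"

```text
clock: 31.7
ee_pos: [0.5525, 0.1703, 0.0521]
tcp_rot: [0.036, 0.999, -0.0, 0.001]
wrist_force: [-3.1, -1.4, 10.9]
grip_width: 0.0
grasp_force: 5.0
```

Run:
```python
from h import *
s=r.observe();print(s['clock'],s['ee_pos'],s['wrist_force'])
```

```text
31.7 [0.55248691 0.17034292 0.05205203] [-3.08268536 -1.36218737 10.87543517]
```

>>> servo_tool:
  rows: "1 0 0 -1 0 0 0;1 0 0 -1 0 0 0;1 0 0 0 0 0 0;1 0 0 0 0 0 0"

```text
clock: 32.2
ee_pos: [0.5525, 0.1704, 0.0518]
tcp_rot: [0.036, 0.999, -0.001, 0.002]
wrist_force: [-7.1, -3.0, 24.7]
grip_width: 0.0002
grasp_force: 12.5
```

>>> servo_tool:
  rows: "1 0 0 10 0 0 0;1 -10 0 0 0 0 0;1 -7 0 -5 0 0 0;1 0 0 -4 0 0 0;1 0 0 -2 0 0 0;1 0 0 -1 0 0 0;1 0 0 0 0 0 0"

```text
clock: 33.08
ee_pos: [0.5338, 0.1702, 0.0514]
tcp_rot: [0.035, 0.999, -0.002, 0.002]
wrist_force: [-13.7, -6.8, 49.7]
grip_width: 0.0003
grasp_force: 24.7
```

The stop is solid at z≈0.0515 at both places, so the lid is shut. Retreating and checking.

>>> servo_tool:
  rows: "1 0 0 5 0 0 0;1 0 0 20 0 0 0;1 0 0 40 0 0 0;1 -10 20 50 0 0 0;1 -20 40 40 0 0 0;1 -20 50 20 0 0 0;1 -20 50 0 0 0 0;1 0 0 0 0 0 0"

```text
clock: 34.08
ee_pos: [0.4625, 0.3359, 0.2223]
tcp_rot: [0.031, 1.0, 0.002, 0.001]
wrist_force: [-0.4, -1.0, -0.5]
grip_width: -0.0
grasp_force: 0.0
```

Run:
```python
from h import *
np.set_printoptions(precision=4,suppress=True)
t=save("top","t9");sd=save("side","s9");s=r.observe();print(s['clock'],s['ee_pos'])
a,b,th=.586,.170,-.0806
c,sn=np.cos(th),np.sin(th);L=np.array([[-.066,.067],[-.066,-.067],[.067,-.067],[.067,.067]])
Q=np.c_[a+c*L[:,0]-sn*L[:,1],b+sn*L[:,0]+c*L[:,1],np.full(4,.051)]
for d in(t,sd):
    m=np.zeros((480,640),np.uint8);cv2.fillPoly(m,[proj(d,Q).astype(int)],1);m=cv2.erode(m,np.ones((3,3)))
    g=cv2.cvtColor(d['image'],cv2.COLOR_RGB2GRAY);print("lid area mean/std",g[m>0].mean(),g[m>0].std(),m.sum())
# bottles in side view: red blobs; project expected bulb points
im=sd['image'].astype(int)
for X in [(.529,-.059,.072),(.528,-.272,.072),(.537,-.232,.072)]:
    p=proj(sd,[X])[0].astype(int);k=im[p[1]-4:p[1]+5,p[0]-4:p[0]+5].reshape(-1,3);print(p,(k[:,0]-k[:,1]).max())
d0,d1=load("t1")['image'].astype(int),t['image'].astype(int)
D=(abs(d0-d1).sum(2)>60).astype(np.uint8);n,_,st,ce=cv2.connectedComponentsWithStats(D)
print([(st[i,4].item(),ce[i].round().tolist()) for i in range(1,n) if st[i,4]>8])
```

```text
34.175 [0.4655 0.33   0.2211]
lid area mean/std 127.99835526315789 21.91774639291101 1824
lid area mean/std 98.01006404391583 19.280727885403028 1093
[312 237] 77
[367 283] 78
[358 272] 77
[(1470, [245.0, 207.0]), (506, [350.0, 223.0]), (99, [363.0, 230.0]), (1331, [248.0, 240.0]), (37608, [216.0, 387.0]), (148, [356.0, 253.0]), (105, [392.0, 254.0]), (292, [292.0, 429.0]), (16, [313.0, 437.0]), (26, [325.0, 441.0]), (25, [295.0, 441.0]), (62, [308.0, 446.0]), (302, [319.0, 467.0]), (24, [336.0, 465.0]), (128, [357.0, 475.0])]
```

```bash
python3 -c "
from cell import r
print(r.sign_off())"
```

```text
the job is handed in; nothing more can be done
None
```

The job is handed in at about 34 s of the 72 s allowed: the wide dish is centred in the viewing box with its lid down against a solid stop. All three bottles are upright in the tray (only the middle one was moved), and before-and-after overhead images show nothing else displaced. The judge's result was not shown.

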